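# Find the softest vibration mount and push its reject tag down

## Task

Three vibration mounts stand in a row on the inspection bench, and one has gone soft. Starting with the mount on the robot's left and working to its right, press each round pad at least a centimetre down to feel its spring and let it come back up; then push the orange tag of the softest mount fully down, leaving the other two tags up. Only touch: pick nothing up, leave the mounts where they stand, and leave everything else on the bench alone.

Things in the scene. Friction and masses are not known exactly. Their poses are not given: they have to be found in the camera images.
- mount_a: One of three like-looking loose mounts (0.6 to 1.3 kg) in a row along world y, 0.21 to 0.37 m apart, in any order; one is softest. Steel base 130 x 70 x 12 mm (own x, y, z); origin at the centre of its underside. Pad axis at own x +25 mm, on a grey cup 54 mm wide, 42 mm high; orange tag at own x -45 mm, in a black holder 22 x 40 mm whose top is 45 mm above the bench.
- pad_a_top (a point): Centre of the top of mount_a's pad, a black rubber disc on aluminium, 48 mm across, its top 84 mm above the bench when up. It moves with the pad.
- pad_a (a joint): Travel of mount_a's pad straight down (m): 0 up, 0.022 at its stop. A spring returns it. The springs have a small preload (1 to 4 N) and pushed down 10 mm they push back with about 2.5, 5 and 9 N, pushed down 15 mm with about 3.3, 6.6 and 12 N: which mount has which is not told.
- tag_a_top (a point): Centre of the top of mount_a's orange tag, an upright plate 12 mm (own x) by 30 mm (own y), its top about 67 mm above the bench when up, 49 mm when fully down. It moves with the tag.
- tag_a (a joint): Travel of mount_a's tag straight down into its holder (m): starts at 0 to 0.002 (up), 0.018 fully down. It slides stiffly (5 to 9 N) and stays where it is left. From about 6 mm of travel on, a spring finger inside the mount bears on its own pad with some 2.5 N: with the tag fully down the softest pad sinks about 10 mm, the others 0 to 4 mm.
- mount_b: One of three like-looking loose mounts (0.6 to 1.3 kg) in a row along world y, 0.21 to 0.37 m apart, in any order; one is softest. Steel base 130 x 70 x 12 mm (own x, y, z); origin at the centre of its underside. Pad axis at own x +25 mm, on a grey cup 54 mm wide, 42 mm high; orange tag at own x -45 mm, in a black holder 22 x 40 mm whose top is 45 mm above the bench.
- pad_b_top (a point): Centre of the top of mount_b's pad, a black rubber disc on aluminium, 48 mm across, its top 84 mm above the bench when up. It moves with the pad.
- pad_b (a joint): Travel of mount_b's pad straight down (m): 0 up, 0.022 at its stop. A spring returns it. The springs have a small preload (1 to 4 N) and pushed down 10 mm they push back with about 2.5, 5 and 9 N, pushed down 15 mm with about 3.3, 6.6 and 12 N: which mount has which is not told.
- tag_b_top (a point): Centre of the top of mount_b's orange tag, an upright plate 12 mm (own x) by 30 mm (own y), its top about 67 mm above the bench when up, 49 mm when fully down. It moves with the tag.
- tag_b (a joint): Travel of mount_b's tag straight down into its holder (m): starts at 0 to 0.002 (up), 0.018 fully down. It slides stiffly (5 to 9 N) and stays where it is left. From about 6 mm of travel on, a spring finger inside the mount bears on its own pad with some 2.5 N: with the tag fully down the softest pad sinks about 10 mm, the others 0 to 4 mm.
- mount_c: One of three like-looking loose mounts (0.6 to 1.3 kg) in a row along world y, 0.21 to 0.37 m apart, in any order; one is softest. Steel base 130 x 70 x 12 mm (own x, y, z); origin at the centre of its underside. Pad axis at own x +25 mm, on a grey cup 54 mm wide, 42 mm high; orange tag at own x -45 mm, in a black holder 22 x 40 mm whose top is 45 mm above the bench.
- pad_c_top (a point): Centre of the top of mount_c's pad, a black rubber disc on aluminium, 48 mm across, its top 84 mm above the bench when up. It moves with the pad.
- pad_c (a joint): Travel of mount_c's pad straight down (m): 0 up, 0.022 at its stop. A spring returns it. The springs have a small preload (1 to 4 N) and pushed down 10 mm they push back with about 2.5, 5 and 9 N, pushed down 15 mm with about 3.3, 6.6 and 12 N: which mount has which is not told.
- tag_c_top (a point): Centre of the top of mount_c's orange tag, an upright plate 12 mm (own x) by 30 mm (own y), its top about 67 mm above the bench when up, 49 mm when fully down. It moves with the tag.
- tag_c (a joint): Travel of mount_c's tag straight down into its holder (m): starts at 0 to 0.002 (up), 0.018 fully down. It slides stiffly (5 to 9 N) and stays where it is left. From about 6 mm of travel on, a spring finger inside the mount bears on its own pad with some 2.5 N: with the tag fully down the softest pad sinks about 10 mm, the others 0 to 4 mm.
- jar: Amber glass jar with black lid, 36 mm across, 60 mm high, between two mounts. Loose bystander; origin at the underside.
- weight: Brass weight, 34 mm across, 50 mm high, between two mounts. Loose bystander; origin at the underside.
- mug: White mug, 80 mm across, 90 mm high, beyond the mounts. Loose bystander; origin at the underside.
- bottle: Green glass bottle, 62 mm across, 200 mm high, beyond the mounts. Loose bystander; origin at the underside.
- marker: White marker with a red cap, 130 mm long, 18 mm thick, lying along its own x beyond the mounts. Loose bystander; origin at the underside.
- wrench: Steel wrench lying along its own x beyond the mounts. Loose bystander; origin at the underside.

How it is judged:
By the outcome, as a careful person would: the job done as asked, in the order asked, and still so for the second after the job is handed in, with the robot touching nothing.
It also fails if it takes over 58 s, if anything falls off the work surface, if the arm or the gripper's body presses on something with over 40 N, if the wrist force passes 120 N, or if a joint passes its speed limit or range.

## Robot

A 7-joint arm with a two-finger parallel gripper is mounted at the origin on the work surface. World frame = base frame: x ahead of the robot, y to its left, z up, the work surface at z = 0. Lengths are in m, angles in rad, forces in N, time in s.
With the tool pointing down it reaches from about 0.425 to 0.825 m from the base axis. Payload 3.6 kg.
Tool frame: the origin (TCP) lies at the very end of the fingers, on their centre line; the grasp point (between the pads) lies grip_point_offset behind it (grip_point_offset is the distance from the TCP to the grasp point, in m); z points along the fingers, y is the direction in which the jaws open and shut (so a half turn about z gives the same grasp; the last joint's range is limited). The gripper opens to 93 mm and grips with 3 to 60 N. Pads are 15 mm wide; open, the fingers measure 128 mm over their backs; the gripper's body (75 mm by 188 mm) begins 65 mm behind the grasp point.
Start: joints at [-1.361, 0.615, -0.013, 1.423, 0.008, 1.103, -0.04], TCP at [0.152, 0.632, 0.219] pointing down, gripper open.
Joint ranges: [-3.12, 3.12], [-0.3, 2.06], [-1.34, 1.32], [0.26, 2.42], [-1.36, 4.5], [0.01, 1.98], [-2.84, 2.84]. Speed limits (rad/s): [2.79, 2.79, 3.14, 3.14, 3.14, 3.14, 3.14].

## Interface

Orientations are given as a rotation vector (axis times angle).
In Python, from workcell import * gives the robot as it stands. The module is installed in compiled form; this text tells all that it offers.
- The arm moves only by the shell command python3 -m jog 'ROWS' [OPENING] [FORCE]. ROWS is JSON, a list that holds one entry, the list of rows, each a list of 6 numbers: the shift along the world's x, y, z in mm, then the turn, a rotation vector about the world's x, y, z in degrees. In form: [[[tx, ty, tz, rx, ry, rz], ...]]. A call has 1 to 5 rows; each row is the pose to reach, as a shift and turn from the pose commanded when the call began; what a row does not reach only later rows make up. A row lasts 1/10 s, in which the tool goes at most 50 mm and 8.59 degrees, less where a joint would pass 70% of its speed; a pose out of reach is approached as far as the arm can. A call with a gripper value outside its range is refused whole. OPENING is the opening, from 0 (shut) to 1 (fully open), set as the call begins (- or left out, the last holds). The fingers move at their own pace and stop on an object; FORCE is the grip in N (left out, the last holds). Time passes only in rows, so rows that repeat a pose let the fingers close. It gives the time, the measured TCP pose, the force and the opening at its end, in the units of the state.
- get_obs(): the state, without advancing time (a new reading comes with each control period).
- capture(name): name is "scene" or "top" or "wrist"; returns the picture (480x640x3 uint8, red, green, blue); there is no depth.
- camera_info(name): a dict with "fovy" (degrees; the focal length in pixels is half the picture's height over the tangent of half this angle, whatever the lens; pixels are square), "cx", "cy" (the principal point, pixels), "world_from_camera" (4x4, takes a point from camera to world coordinates). Camera axes: x right, y up, looking along -z (the intrinsics and any distortion apply to the point x, -y, -z); pixel columns grow to the right and rows downward; lengths in m; the calibration is good to about 2 mm. A picture is of the moment at which its call begins: read the wrist's pose just before it. camera_info takes no time and is no camera call; for the wrist camera it gives the pose at the moment of the call.
- sign_off(): hands the job in, once; it reports no verdict.
The state is a dict: "t": time; "qpos": joint angles; "joint_velocities": joint speeds; "effort": joint torques, N m; "position": TCP position; "orientation": TCP orientation; "ft_force": force on the tool from outside, world axes, zero at the start; "torque": the same for the moment, N m; "finger_gap": opening from 0.0 (shut) to 1.0 (fully open).
Only numpy, scipy, OpenCV 4.12 (cv2) and the standard library are available. Lean on these libraries where they do the work, as an engineer would, in place of code of your own. Each camera call takes 0.05 s, during which the arm holds its last target.

## Working session

There is one attempt and no reset: what is moved stays moved. The work goes in short steps, Python scripts to look and compute and a shell command to move; the robot and the scene stay as the last step left them, time stands still between calls to the robot, and variables do not carry over. Pictures are saved under pics/ and viewed, and the job is handed in when it is done.

```bash
mkdir -p pics; python3 - <<'E'
from workcell import *
import cv2
o=get_obs();print(o)
for n in ("scene","top"):
    i=camera_info(n);print(n,i)
    cv2.imwrite(f"pics/{n}0.png",capture(n)[:,:,::-1])
E
```

```text
{'t': 0.0, 'qpos': array([-1.36049532,  0.61592045, -0.012595  ,  1.42488599,  0.00816229,
        1.1033638 , -0.04044744]), 'joint_velocities': array([-0.00085836, -0.00123532, -0.00143504, -0.00098727,  0.00086593,
        0.00057307, -0.00042894]), 'effort': array([ 1.56932665e-04, -4.58948565e+01,  2.09155153e-01, -1.65739882e+01,
       -6.11300441e-02,  2.08265131e-02,  2.45611263e-04]), 'position': array([0.15232313, 0.63109946, 0.21748471]), 'orientation': array([-0.37102803, -3.11940679,  0.00395686]), 'ft_force': array([-0.14608089, -0.1145679 , -0.36705587]), 'torque': array([ 0.03731538,  0.0051578 , -0.02884514]), 'finger_gap': 0.9991339370631251}
scene {'fovy': 48.85528799695363, 'cx': 317.94766559454456, 'cy': 247.07481956688338, 'world_from_camera': array([[ 0.73113848, -0.41394595,  0.5422963 ,  1.11407143],
       [ 0.68215066,  0.43151811, -0.59030721, -0.58440285],
       [ 0.0103446 ,  0.80152409,  0.597873  ,  0.6217672 ],
       [ 0.        ,  0.        ,  0.        ,  1.        ]])}
top {'fovy': 52.94622506423633, 'cx': 318.9181132755503, 'cy': 238.3729326799873, 'world_from_camera': array([[-0.01234701,  0.98143765, -0.19138362,  0.41966472],
       [-0.99947107, -0.01787198, -0.02716929, -0.02436436],
       [-0.03008537,  0.19094693,  0.98113921,  0.97557439],
       [ 0.        ,  0.        ,  0.        ,  1.        ]])}
```

View pics/scene0.png

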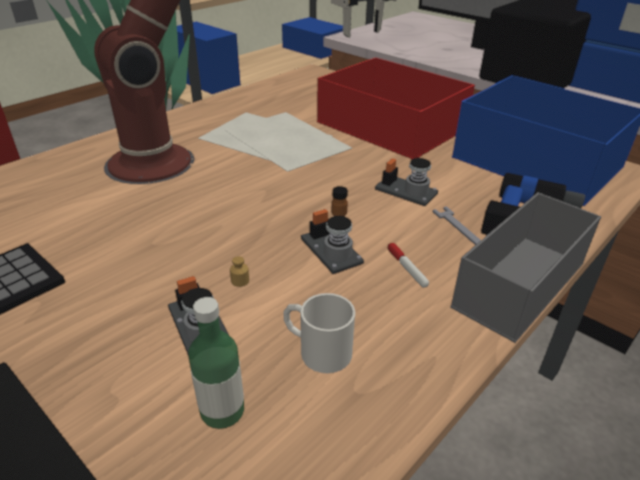

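View pics/top0.png

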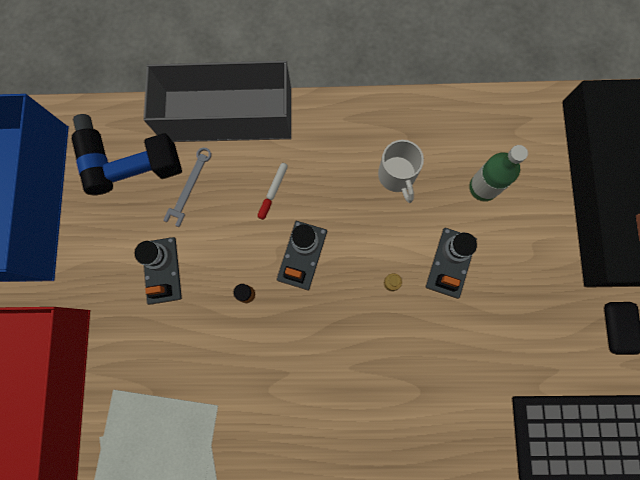

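The scene shows three mounts. In the top view the left one (robot's left, +y) has its pad at about (147,252) and tag at (158,291). The middle one has pad (304,237) and tag (294,274), and the right one pad (462,246) and tag (450,282). The jar is at (243,293) and the weight at (393,282).

```bash
cat > h.py <<'E'
import numpy as np, cv2
from workcell import camera_info
def ray(name,u,v,z,info=None,h=480):
    i=info or camera_info(name);f=h/2/np.tan(np.radians(i['fovy'])/2)
    d=np.array([(u-i['cx'])/f,-(v-i['cy'])/f,-1.]);T=i['world_from_camera']
    d=T[:3,:3]@d;o=T[:3,3];return o+d*(z-o[2])/d[2]
def proj(name,p,info=None):
    i=info or camera_info(name);f=240/np.tan(np.radians(i['fovy'])/2);T=i['world_from_camera']
    c=T[:3,:3].T@(np.array(p)-T[:3,3]);return np.array([i['cx']-f*c[0]/c[2],i['cy']+f*c[1]/c[2]])
E
python3 - <<'E'
from h import *
im=cv2.imread("pics/top0.png")
hsv=cv2.cvtColor(im,cv2.COLOR_BGR2HSV)
o=cv2.inRange(hsv,(3,190,60),(14,255,255))
n,l,s,c=cv2.connectedComponentsWithStats(o)
for k in range(1,n):
    if s[k][4]>60 and 200<c[k][1]<320: print('orange',s[k],c[k],ray('top',*c[k],.067))
b=cv2.inRange(hsv,(0,0,0),(180,255,42)); b=cv2.morphologyEx(b,cv2.MORPH_OPEN,np.ones((5,5)))
n,l,s,c=cv2.connectedComponentsWithStats(b)
for k in range(1,n):
    if s[k][4]>60 and 200<c[k][1]<320: print('black',s[k],c[k],ray('top',*c[k],.084))
big=cv2.resize(im[215:315],None,fx=1,fy=1)
out=np.vstack([cv2.resize(im[215:315,120:190],None,fx=4,fy=4,interpolation=2)]);
cs=[cv2.resize(im[220:310,x:x+65],None,fx=4,fy=4,interpolation=2) for x in (130,273,422)]
cv2.imwrite("pics/crop0.png",np.hstack(cs))
E
```

```text
orange [285 268  17  10 103] [293.03883495 272.30097087] [0.5321683  0.05075628 0.067     ]
orange [441 276  19  11 128] [450.390625 280.671875] [ 0.51166396 -0.24463972  0.067     ]
orange [146 286  18   8 115] [154.48695652 289.48695652] [0.50354758 0.31488776 0.067     ]
black [293 225  22  22 410] [303.19512195 235.42682927] [0.59979009 0.02997551 0.084     ]
black [453 233  23  23 431] [464.47331787 243.86310905] [ 0.57820917 -0.27096822  0.084     ]
black [135 241  23  23 416] [145.91346154 252.11538462] [0.57301102 0.32875411 0.084     ]
black [159 285  13  13 111] [166.17117117 291.62162162] [0.49767429 0.28631977 0.084     ]
black [234 284  17  17 238] [242.23109244 292.04621849] [0.49477557 0.14383041 0.084     ]
```

View pics/crop0.png

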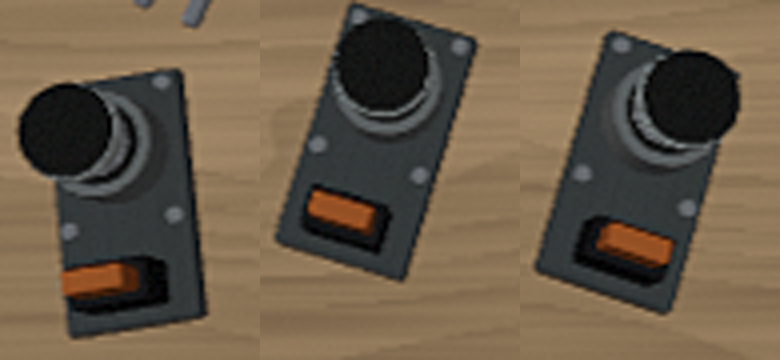

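```bash
python3 - <<'E'
from h import *
# bottle cap centre top(518,153) at z~.2 ; scene cap (206,305)
print('bottle', ray('top',518,153,.2), ray('scene',206,305,.2), ray('scene',221,413,0))
print('mug',ray('top',402,160,.09))
# check mounts in scene
for p in [(.573,.3288,.084),(.5035,.3149,.067),(.5998,.03,.084),(.5322,.0508,.067),(.5782,-.271,.084),(.5117,-.2446,.067)]:
    print(p,proj('scene',p).round(1))
E
```

```text
bottle [ 0.71069842 -0.33861286  0.2       ] [ 0.71444463 -0.34009613  0.2       ] [ 0.71502976 -0.34368293  0.        ]
mug [ 0.74307002 -0.16160242  0.09      ]
(0.573, 0.3288, 0.084) [419.5 161.4]
(0.5035, 0.3149, 0.067) [389.4 160.2]
(0.5998, 0.03, 0.084) [338.5 221.3]
(0.5322, 0.0508, 0.067) [319.1 210.7]
(0.5782, -0.271, 0.084) [196.3 296.1]
(0.5117, -0.2446, 0.067) [186.1 277. ]
```

```bash
python3 -m jog '[[[0,0,30,0,0,0],[45,-20,40,0,0,0],[90,-50,40,0,0,0],[130,-80,40,0,0,0],[170,-110,40,0,0,0]]]' 0 20
```

```text
t: 0.6
position: [0.3203, 0.5229, 0.2582]
orientation: [-0.371, -3.12, 0.001]
ft_force: [1.6, 0.2, 0.4]
finger_gap: 0.621
```

```bash
python3 -m jog '[[[38,-29,0,0,0,0],[76,-58,0,0,0,0],[114,-87,0,0,0,0],[152,-116,0,0,0,0],[190,-145,0,0,0,0]]]'; python3 -m jog '[[[30,-23,0,0,0,0],[60,-46,0,0,0,0],[60,-46,0,0,0,0],[60,-46,0,0,0,0]]]'
python3 - <<'E'
from h import *
from workcell import *
i=camera_info('wrist');o=get_obs();im=capture('wrist');print(o['position'],o['ft_force'],i)
cv2.imwrite('pics/w1.png',im[:,:,::-1])
for p in [(.573,.3288,.084),(.5035,.3149,.067)]: print(proj('wrist',p,i))
E
```

```text
t: 1.1
position: [0.5101, 0.3779, 0.2582]
orientation: [-0.371, -3.119, 0.001]
ft_force: [0.4, 1.1, -0.1]
finger_gap: 0.186
t: 1.5
position: [0.5693, 0.3323, 0.2577]
orientation: [-0.375, -3.118, 0.001]
ft_force: [-0.3, -0.2, -0.5]
finger_gap: 0.006
[0.56930834 0.33232604 0.25774344] [-0.32294016 -0.18134474 -0.45941504] {'fovy': 67.72890586696987, 'cx': 318.6092879254356, 'cy': 243.26031390517514, 'world_from_camera': array([[ 0.23825037, -0.94253822, -0.23421884,  0.50494398],
       [ 0.9712024 ,  0.23081392,  0.05908319,  0.34923015],
       [-0.00162719, -0.24155049,  0.97038689,  0.42348176],
       [ 0.        ,  0.        ,  0.        ,  1.        ]])}
[315.43611439 229.69989033]
[284.54940274 161.42161722]
```

View pics/w1.png

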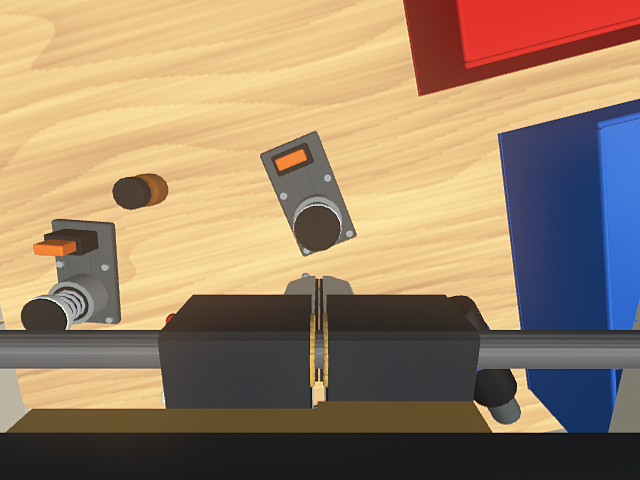

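Wrist view: left pad centre at about (318,229) and its tag at (291,158). The prediction was (315,230) and (285,161), so I'll compute a wrist-ray estimate.

```bash
python3 - <<'E'
from h import *
i=camera_info('wrist')
im=cv2.imread('pics/w1.png');hsv=cv2.cvtColor(im,cv2.COLOR_BGR2HSV)
o=cv2.inRange(hsv,(5,180,150),(15,255,255))
n,l,s,c=cv2.connectedComponentsWithStats(o)
for k in range(1,n):
    if s[k][4]>100: print('or',s[k],c[k],ray('wrist',*c[k],.067,i))
b=cv2.inRange(hsv,(0,0,0),(180,255,75)); b=cv2.morphologyEx(b,cv2.MORPH_OPEN,np.ones((15,15)))
n,l,s,c=cv2.connectedComponentsWithStats(b)
for k in range(1,n):
    if 200<s[k][4]<6000: print('bl',s[k],c[k],ray('wrist',*c[k],.084,i))
E
```

```text
or [275 149  32  22 369] [290.46883469 159.63143631] [0.50199762 0.32264293 0.067     ]
or [ 34 242  42  14 432] [ 54.42361111 248.92592593] [0.53150445 0.06300301 0.067     ]
bl [ 80 231  17  18 305] [ 87.97377049 239.52786885] [0.52906169 0.11244961 0.084     ]
bl [  23  300   43   34 1305] [ 43.63448276 317.4137931 ] [0.59559387 0.03600227 0.084     ]
```

```bash
python3 -m jog '[[[0,0,-45,0,0,0],[0,0,-90,0,0,0],[0,0,-130,0,0,0],[0,0,-155,0,0,0],[0,0,-162,0,0,0]]]'; python3 -m jog '[[[0,0,0,0,0,0],[0,0,0,0,0,0]]]'; python3 - <<'E'
from workcell import *
o=get_obs();print(o['position'],o['ft_force'])
E
```

```text
t: 2.05
position: [0.5651, 0.3344, 0.0931]
orientation: [-0.365, -3.113, 0.005]
ft_force: [-0.9, 0.1, 0.8]
finger_gap: 0.003
t: 2.25
position: [0.5695, 0.335, 0.0985]
orientation: [0.369, 3.118, 0.004]
ft_force: [-0.3, 1.0, 0.9]
finger_gap: 0.003
[0.56954332 0.33496963 0.0984525 ] [-0.2864894   1.0038598   0.92713837]
```

```bash
python3 -m jog '[[[0,0,-5,0,0,0],[0,0,-10,0,0,0],[0,0,-14,0,0,0],[0,0,-14,0,0,0],[0,0,-14,0,0,0]]]'; python3 -m jog '[[[0,0,-4,0,0,0],[0,0,-7,0,0,0],[0,0,-10,0,0,0],[0,0,-10,0,0,0],[0,0,-10,0,0,0]]]';python3 -m jog '[[[0,0,0,0,0,0],[0,0,0,0,0,0]]]'
```

```text
t: 2.75
position: [0.5692, 0.3335, 0.083]
orientation: [0.371, 3.119, 0.001]
ft_force: [-0.1, 0.8, 1.6]
finger_gap: 0.006
t: 3.25
position: [0.5693, 0.3336, 0.0731]
orientation: [0.371, 3.119, 0.001]
ft_force: [-0.1, 0.5, 6.0]
finger_gap: 0.003
t: 3.45
position: [0.5693, 0.3336, 0.0732]
orientation: [0.371, 3.119, 0.001]
ft_force: [-1.1, -0.5, 5.7]
finger_gap: 0.008
```

```bash
python3 -m jog '[[[0,0,-3,0,0,0],[0,0,-5,0,0,0],[0,0,-5,0,0,0],[0,0,-5,0,0,0]]]'; python3 - <<'E'
from workcell import *
from h import *
for k in range(3):
    capture('top'); print(get_obs()['ft_force'],get_obs()['position'])
E
python3 -m jog '[[[0,0,15,0,0,0],[0,0,50,0,0,0],[0,0,95,0,0,0],[0,0,125,0,0,0],[0,0,125,0,0,0]]]'; python3 - <<'E'
from workcell import *
from h import *
for k in range(3):
    im=capture('wrist'); print(get_obs()['ft_force'],get_obs()['position'])
cv2.imwrite('pics/w2.png',im[:,:,::-1])
E
```

```text
t: 3.85
position: [0.5693, 0.3336, 0.0685]
orientation: [0.371, 3.119, 0.001]
ft_force: [-0.7, -0.2, 6.8]
finger_gap: 0.005
[-0.53344626 -0.84462431  6.95954384] [0.56938286 0.33362143 0.0684942 ]
[-1.04915589 -0.0724673   6.58161059] [0.56934225 0.33361912 0.06848942]
[-0.69136162 -0.44916713  7.09959451] [0.5693524  0.33364989 0.06850462]
t: 4.5
position: [0.5713, 0.3347, 0.1982]
orientation: [0.37, 3.112, 0.009]
ft_force: [-0.5, -0.2, 0.0]
finger_gap: 0.005
[-0.63123893 -0.62222292 -0.45686115] [0.56982451 0.33379029 0.19518486]
[-0.29409036 -0.47689257 -0.19634477] [0.56861588 0.33312232 0.19294175]
[-0.06794463 -0.29208177 -0.45764951] [0.56798763 0.33279139 0.19156686]
```

View pics/w2.png

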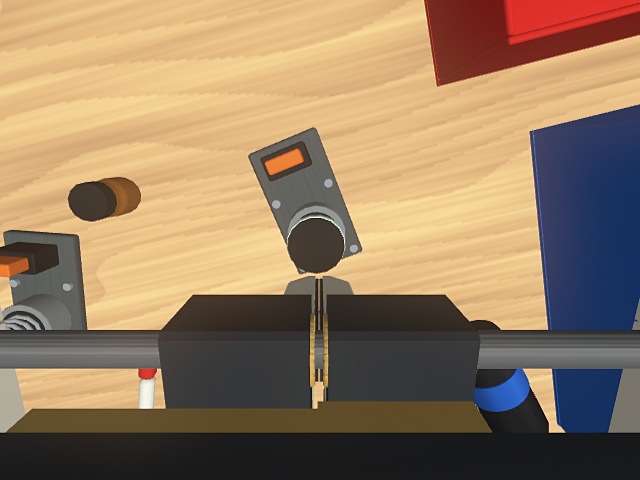

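The left pad is back up at (316,245). It read about 7 N at 15.5 mm, which fits the medium spring. Next is the middle mount.

```bash
python3 -m jog '[[[5,-45,0,0,0,0],[10,-90,0,0,0,0],[15,-135,0,0,0,0],[20,-180,0,0,0,0],[25,-225,0,0,0,0]]]'; python3 -m jog '[[[3,-40,0,0,0,0],[5,-75,0,0,0,0],[5,-75,0,0,0,0],[5,-75,0,0,0,0],[5,-75,0,0,0,0]]]'
cat > look.py <<'E'
from h import *
from workcell import *
import sys
o=get_obs();i=camera_info('wrist');im=capture('wrist')[:,:,::-1].copy();print(o['position'],o['ft_force'])
cv2.imwrite('pics/%s.png'%sys.argv[1],im)
hsv=cv2.cvtColor(im,cv2.COLOR_BGR2HSV)
o=cv2.inRange(hsv,(5,180,150),(15,255,255))
n,l,s,c=cv2.connectedComponentsWithStats(o)
for k in range(1,n):
    if s[k][4]>100: print('or',s[k],c[k],ray('wrist',*c[k],.067,i))
b=cv2.inRange(hsv,(0,0,0),(180,255,75)); b=cv2.morphologyEx(b,cv2.MORPH_OPEN,np.ones((15,15)))
n,l,s,c=cv2.connectedComponentsWithStats(b)
for k in range(1,n):
    if 200<s[k][4]<6000: print('bl',s[k],c[k],ray('wrist',*c[k],.084,i))
E
python3 look.py w3
```

```text
t: 5.15
position: [0.5925, 0.1064, 0.1904]
orientation: [-0.37, -3.115, 0.003]
ft_force: [0.3, 0.3, 1.1]
finger_gap: 0.002
t: 5.65
position: [0.5981, 0.0358, 0.1915]
orientation: [-0.366, -3.117, -0.002]
ft_force: [0.5, -0.1, 0.7]
finger_gap: 0.005
[0.59814986 0.03575123 0.19146428] [ 0.50859404 -0.08121947  0.68078068]
or [301 144  37  17 555] [319.00720721 151.94594595] [0.53183575 0.0528587  0.067     ]
bl [587  34  35  30 917] [604.29880044  48.82333697] [0.51067634 0.26151865 0.084     ]
bl [  1 195  33  28 869] [ 16.51438435 208.18987342] [ 0.51848872 -0.18297224  0.084     ]
bl [ 286  216   54   53 2398] [312.2764804  241.89032527] [0.59737872 0.03169547 0.084     ]
bl [ 592  293   45   42 1590] [615.01446541 314.64654088] [0.71611249 0.26082608 0.084     ]
```

View pics/w3.png

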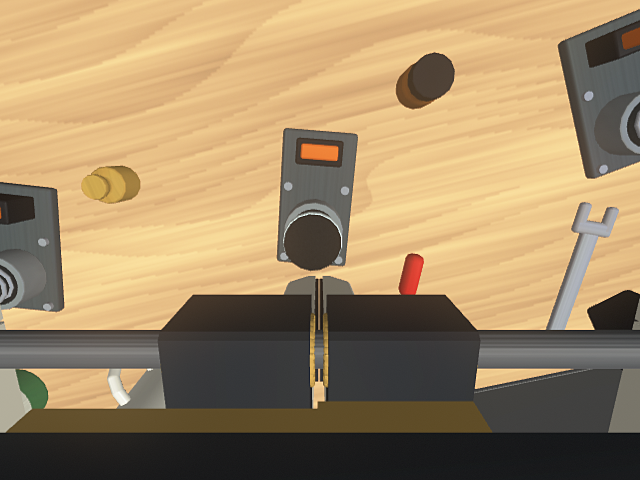

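The middle pad is at (312,242), i.e. (0.597, 0.032), and its tag at (319,152). I'll descend with -4 mm in y.

```bash
python3 -m jog '[[[0,-4,-40,0,0,0],[0,-4,-80,0,0,0],[0,-4,-95,0,0,0],[0,-4,-95,0,0,0],[0,-4,-95,0,0,0]]]'; python3 -m jog '[[[0,0,-5,0,0,0],[0,0,-10,0,0,0],[0,0,-15,0,0,0],[0,0,-20,0,0,0],[0,0,-22,0,0,0]]]';python3 -m jog '[[[0,0,0,0,0,0],[0,0,0,0,0,0],[0,0,0,0,0,0]]]'
```

```text
t: 6.2
position: [0.5994, 0.031, 0.0979]
orientation: [0.368, 3.12, 0.001]
ft_force: [0.2, -0.1, -0.4]
finger_gap: 0.007
t: 6.7
position: [0.5996, 0.0296, 0.0764]
orientation: [0.371, 3.118, 0.001]
ft_force: [-2.4, -0.1, 8.4]
finger_gap: 0.002
t: 7.0
position: [0.5996, 0.0296, 0.077]
orientation: [0.371, 3.118, 0.001]
ft_force: [-1.4, -0.1, 7.5]
finger_gap: 0.008
```

Seven newtons or more at 7 mm means this is the stiff one. I'll press it on past 10 mm.

```bash
python3 -m jog '[[[0,0,-4,0,0,0],[0,0,-8,0,0,0],[0,0,-10,0,0,0],[0,0,-10,0,0,0],[0,0,-10,0,0,0]]]'; python3 - <<'E'
from workcell import *
from h import *
for k in range(3):
    capture('top'); print(get_obs()['ft_force'],get_obs()['position'])
E
python3 -m jog '[[[0,0,15,0,0,0],[0,0,50,0,0,0],[0,0,95,0,0,0],[0,0,125,0,0,0],[0,0,125,0,0,0]]]'; python3 look.py w4
```

```text
t: 7.5
position: [0.5996, 0.0296, 0.0679]
orientation: [0.371, 3.118, 0.001]
ft_force: [-3.5, -0.5, 13.8]
finger_gap: 0.002
[-3.75973828  0.38456802 13.11836253] [0.59963162 0.02960182 0.06794887]
[-3.43074552  0.28075181 13.25296854] [0.59963602 0.02962769 0.06796771]
[-2.11309258  0.25302823 13.07191768] [0.59961035 0.02965089 0.06796703]
t: 8.15
position: [0.6022, 0.0295, 0.1956]
orientation: [0.37, 3.109, 0.003]
ft_force: [-0.6, -0.3, 0.2]
finger_gap: 0.006
[0.60219208 0.02945141 0.19559636] [-0.57883259 -0.27878788  0.2004586 ]
or [307 135  37  17 552] [324.92572464 142.79891304] [0.53187357 0.05285385 0.067     ]
bl [591  23  36  32 967] [608.86866598  38.79731127] [0.51093634 0.26087073 0.084     ]
bl [  8 187  32  28 840] [ 23.02619048 200.4047619 ] [ 0.51870395 -0.18434611  0.084     ]
bl [ 292  206   54   53 2384] [318.46602349 232.23489933] [0.5973058  0.03165227 0.084     ]
bl [ 594  283   46   52 1922] [617.16961498 308.54682622] [0.72074056 0.26023022 0.084     ]
```

The middle mount read 13 N at 16 mm, so it is the stiff one, and it didn't shift. By elimination the right one should be soft, and it still needs its press.

```bash
python3 -m jog '[[[-3,-45,5,0,0,0],[-6,-90,5,0,0,0],[-9,-135,5,0,0,0],[-12,-180,5,0,0,0],[-15,-225,5,0,0,0]]]'; python3 -m jog '[[[-3,-40,0,0,0,0],[-7,-75,0,0,0,0],[-7,-75,0,0,0,0],[-7,-75,0,0,0,0],[-7,-75,0,0,0,0]]]'
python3 look.py w5
```

```text
t: 8.7
position: [0.5826, -0.197, 0.1935]
orientation: [-0.37, -3.116, -0.001]
ft_force: [1.0, 0.4, -0.4]
finger_gap: 0.008
t: 9.2
position: [0.5771, -0.2682, 0.1944]
orientation: [-0.367, -3.118, -0.004]
ft_force: [0.5, -0.8, 0.6]
finger_gap: 0.007
[ 0.57711487 -0.26817016  0.19436364] [ 0.51415353 -0.84407423  0.59405095]
or [307 143  37  18 542] [324.96678967 151.36900369] [ 0.51156394 -0.24617379  0.067     ]
bl [628  82  12  26 291] [633.8556701  95.       ] [ 0.52532417 -0.020497    0.084     ]
bl [ 289  214   54   53 2376] [315.3219697  240.10521886] [ 0.57625064 -0.26960679  0.084     ]
bl [  19  369  116   40 4423] [ 75.67940312 388.66764639] [ 0.6578972  -0.50728622  0.084     ]
```

View pics/w5.png

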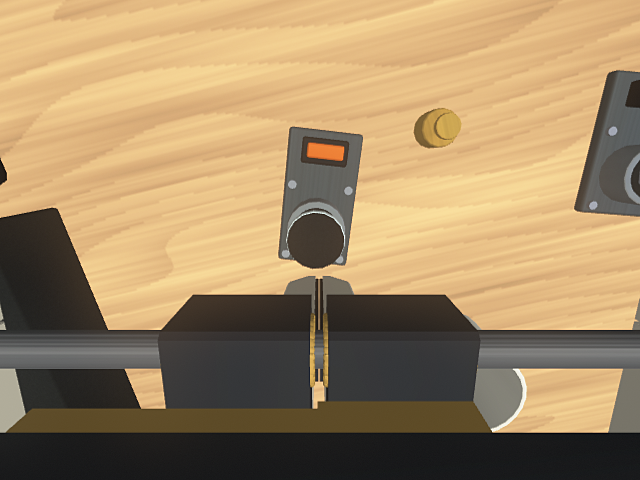

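The right pad is at (315,240), just under the tool, and its tag at (325,151). I'll press it.

```bash
python3 -m jog '[[[0,0,-40,0,0,0],[0,0,-80,0,0,0],[0,0,-97,0,0,0],[0,0,-97,0,0,0],[0,0,-97,0,0,0]]]'; python3 -m jog '[[[0,0,-5,0,0,0],[0,0,-10,0,0,0],[0,0,-15,0,0,0],[0,0,-20,0,0,0],[0,0,-23,0,0,0]]]';python3 -m jog '[[[0,0,-4,0,0,0],[0,0,-7,0,0,0],[0,0,-7,0,0,0],[0,0,-7,0,0,0]]]'
python3 - <<'E'
from workcell import *
from h import *
for k in range(3):
    capture('top'); print(get_obs()['ft_force'],get_obs()['position'])
E
```

```text
t: 9.75
position: [0.5779, -0.2694, 0.0991]
orientation: [0.368, 3.119, 0.0]
ft_force: [0.5, -0.6, -0.9]
finger_gap: 0.007
t: 10.25
position: [0.5775, -0.2707, 0.0757]
orientation: [0.371, 3.118, -0.0]
ft_force: [-0.3, 0.5, 1.8]
finger_gap: 0.01
t: 10.65
position: [0.5775, -0.2707, 0.069]
orientation: [0.371, 3.119, -0.0]
ft_force: [0.9, 0.1, 3.5]
finger_gap: 0.003
[0.45434777 0.49564357 3.14227726] [ 0.57748818 -0.27069599  0.06903905]
[1.81550198 1.25933026 3.67386901] [ 0.57747044 -0.27069787  0.06903215]
[0.71193796 0.30013767 2.94881719] [ 0.57746206 -0.27066429  0.06902383]
```

The right mount read 3.3 N at 15 mm, so it is confirmed softest. I'll lift off and go over its tag.

```bash
python3 -m jog '[[[0,0,15,0,0,0],[0,0,45,0,0,0],[-30,12,60,0,0,0],[-66,25,60,0,0,0],[-66,25,60,0,0,0]]]'; python3 -m jog '[[[0,0,0,0,0,0],[0,0,0,0,0,0]]]'; python3 look.py w6
```

```text
t: 11.3
position: [0.5033, -0.2433, 0.1284]
orientation: [-0.372, -3.109, -0.004]
ft_force: [-0.7, -1.3, 0.1]
finger_gap: 0.003
t: 11.5
position: [0.5119, -0.2459, 0.129]
orientation: [0.371, 3.119, -0.001]
ft_force: [-0.7, -0.2, 0.7]
finger_gap: 0.005
[ 0.51186026 -0.24592449  0.1290132 ] [-0.67140568 -0.24286338  0.71761407]
or [295 246  45  20 720] [317.14722222 255.32638889] [ 0.51037658 -0.24577411  0.067     ]
bl [  6 314  17  21 350] [ 13.84571429 324.16857143] [ 0.50443115 -0.4453763   0.084     ]
bl [  19  369   40   40 1376] [ 37.65843023 389.18168605] [ 0.55264601 -0.45077142  0.084     ]
```

View pics/w6.png

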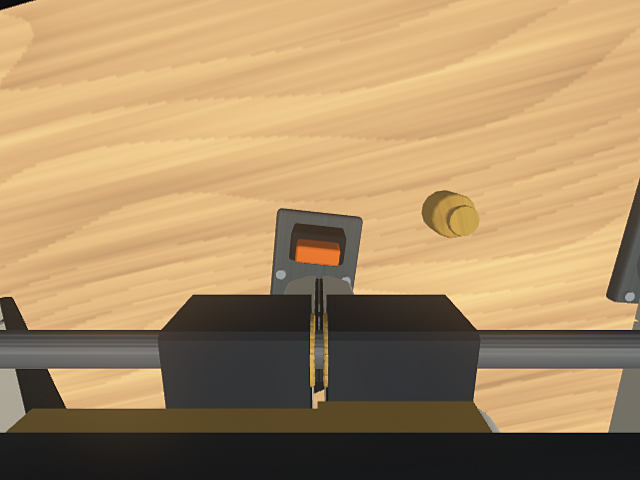

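The tag at (317,255) sits directly under the fingertips, with about 1 mm error.

```bash
python3 -m jog '[[[-1,0,-35,0,0,0],[-1,0,-52,0,0,0],[-1,0,-52,0,0,0],[-1,0,-57,0,0,0],[-1,0,-62,0,0,0]]]'; python3 -m jog '[[[0,0,-5,0,0,0],[0,0,-10,0,0,0],[0,0,-14,0,0,0],[0,0,-17,0,0,0],[0,0,-17,0,0,0]]]'; python3 -m jog '[[[0,0,-2,0,0,0],[0,0,-3,0,0,0],[0,0,-3,0,0,0]]]'
```

```text
t: 12.05
position: [0.5113, -0.2461, 0.0673]
orientation: [0.371, 3.117, -0.001]
ft_force: [-0.3, 0.1, -0.3]
finger_gap: 0.006
t: 12.55
position: [0.5111, -0.2461, 0.0505]
orientation: [0.371, 3.117, -0.001]
ft_force: [0.3, 0.1, 4.4]
finger_gap: 0.005
t: 12.85
position: [0.5111, -0.2461, 0.0492]
orientation: [0.371, 3.117, -0.001]
ft_force: [-2.1, 1.2, 14.0]
finger_gap: 0.008
```

```bash
python3 -m jog '[[[0,0,-1,0,0,0],[0,0,-1,0,0,0],[0,0,-1,0,0,0]]]'; python3 -m jog '[[[0,0,10,0,0,0],[0,0,40,0,0,0],[-10,0,80,0,0,0],[-50,5,110,0,0,0],[-80,5,130,0,0,0]]]';python3 -m jog '[[[0,0,30,0,0,0],[0,0,60,0,0,0],[0,0,60,0,0,0],[0,0,60,0,0,0]]]'; python3 - <<'E'
from workcell import *
from h import *
for n in ('wrist','top','scene'):
    im=capture(n)[:,:,::-1].copy(); cv2.imwrite(f'pics/{n}9.png',im)
    if n=='top':
        cs=[cv2.resize(im[220:310,x:x+65],None,fx=4,fy=4,interpolation=2) for x in (130,273,422)]
        cv2.imwrite("pics/crop9.png",np.hstack(cs))
    if n=='scene':
        cs=[cv2.resize(im[y:y+80,x:x+70],None,fx=3.7,fy=3.7,interpolation=2) for x,y in ((370,145),(297,195),(160,265))]
        cv2.imwrite("pics/crop9s.png",np.hstack(cs))
E
```

```text
t: 13.15
position: [0.5112, -0.2461, 0.0491]
orientation: [0.371, 3.116, -0.002]
ft_force: [-4.0, 2.7, 19.7]
finger_gap: 0.003
t: 13.65
position: [0.4291, -0.2403, 0.1774]
orientation: [0.37, 3.118, -0.001]
ft_force: [0.3, -1.0, 0.3]
finger_gap: 0.003
t: 14.05
position: [0.4299, -0.2405, 0.2358]
orientation: [0.371, 3.119, -0.0]
ft_force: [-0.8, -0.4, -0.8]
finger_gap: 0.005
```

View pics/wrist9.png

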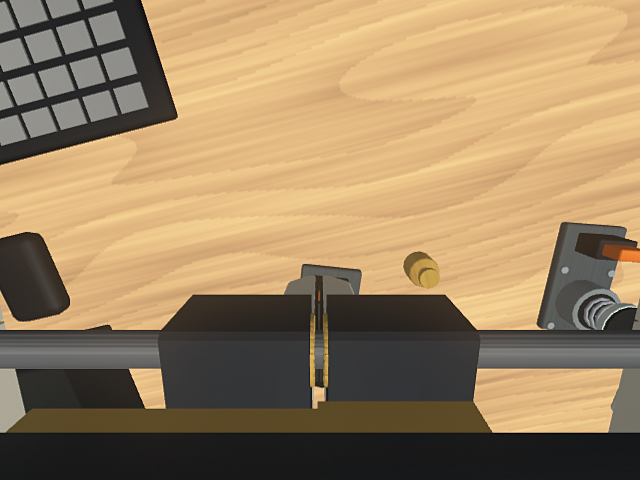

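View pics/top9.png

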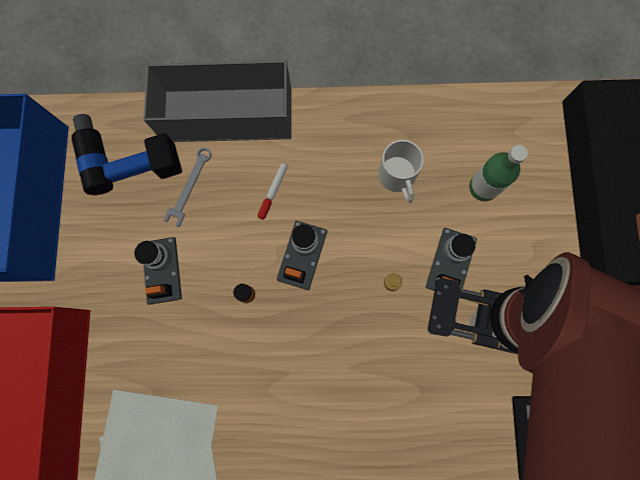

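View pics/crop9.png

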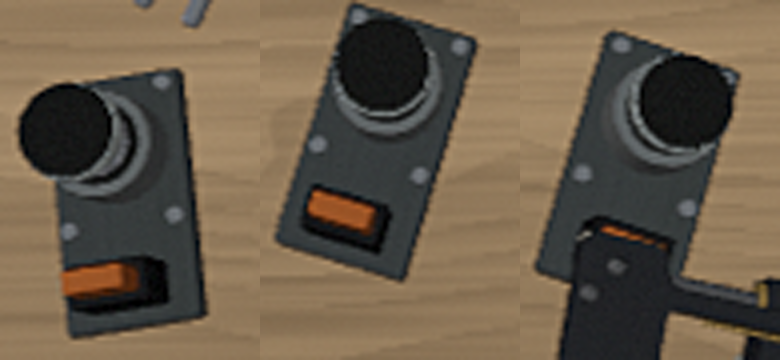

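View pics/crop9s.png

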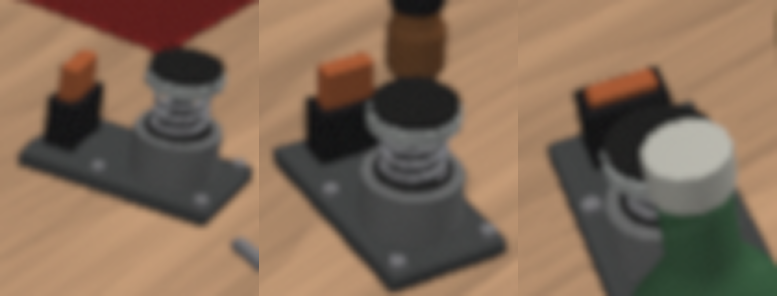

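The top and scene views show the right tag flush in its holder and the right pad sunk. The other two tags and pads are up, nothing else has moved, and the gripper is clear at z 0.236.

```bash
python3 -c "
from workcell import *
print(get_obs()['t'],sign_off())"
```

```text
the job is handed in; nothing more can be done
14.2 None
```

I pressed the three pads in order from left to right, then pushed the right mount's tag fully down and handed in at 14.2 s. `sign_off()` gives no verdict, so the result rests on my own checks.

| Mount | Pad pressed down | Force felt | Spring |
|---|---|---|---|
| Left | 15.5 mm | about 7 N | medium |
| Middle | 16 mm | about 13 N | stiffest |
| Right | 15 mm | about 3.3 N | softest |

- **Tag:** it stopped at about 49 mm, its fully-down height, and held there as I pushed up to 20 N.
- **Final pictures:** the right tag is down in its holder and the right pad has sunk a little, as expected. The other two tags and pads are up. The mounts and other objects look unmoved, and the closed gripper is clear at 0.236 m.
- **Disagreements:** early top and wrist camera estimates differed by up to 8 mm for the left mount and 12 mm for the middle one. I placed the middle and right presses and the tag push from closer wrist views. The left pad was pressed from the first estimates, which agreed to about 2 mm there.
- **Not seen:** in the last pictures the arm and bottle partly hid the right mount, so I could not measure how far its pad sank.

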